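# Open the metal-polish bottle's push-and-turn cap

## Task

The hall brass is due a polish: lift the square polish bottle off the spinning turntable and set it (without dropping it) upright and fully down in the square well of the wooden caddy, which keeps it from turning. Then press its safety cap down, twist it anticlockwise until it comes free, and finish still holding the cap in the gripper, level and lifted well clear straight above the bottle, with the bottle still standing in its well. Leave the other polishes standing on the turntable, and the brush and the rubber umbrella tips where they are.

Things in the scene. Friction and masses are not known exactly. Their poses are not given: they have to be found in the camera images.
- bottle_mid (a point): Square amber bottle with paper label, loose, about 0.3 kg. Point on its axis 50 mm above its underside; z up the bottle, x and y square to its flat sides. Body 58 x 58 mm up to 62 mm, round shoulder cone from 54 mm diameter at 62 mm to 34 mm at 78 mm, 33 mm neck to the rim at 102 mm. Starts on the turntable at any yaw with its cap locked on, 113 mm tall in all. Any side may face any side of the well.
- bottle_foot (a point): Centre of the bottle's underside, same axes as bottle_mid. Bottom edges rounded 5 mm.
- cap_mid (a point): Safety cap on the bottle, off-white ribbed plastic, 50 mm diameter, 26 mm tall, 40 g. Point at its centre: 13 mm below its flat top, 13 mm above its skirt's edge, 100 mm above the bottle's underside while locked; z up. Locked, it neither turns nor comes off, so the bottle can be carried by it. To open: press straight down, keep pressed, turn anticlockwise seen from above, lift straight up.
- liner (a joint): Sprung disc in the cap (m): 0 locked, positive as the cap is pressed, -0.003 when off. The cap starts to sink at about 7 N, may turn after 3 mm, meets a hard stop at 5 mm (about 13 N). Anticlockwise it is captive for the first 35 degrees, free to lift from about 40, stopped at about 85: about 60 is right. Pressed, it drags with 0.1 to 0.2 N m. Clockwise is blocked.
- turntable: Fixed foot of the wooden turntable, 124 mm diameter; origin under its centre, on the bench. It carries the platter, a 250 mm diameter disc with its top 26 mm above the bench, turning freely about the vertical through this origin. Bottle, jar and tin stand on it about 66 mm from its axis, in any order.
- platter (a joint): Turn of the platter about its vertical axis (rad), anticlockwise positive; no drive, no detent, nearly no friction.
- caddy: Fixed walnut caddy, 50 mm high, 77 mm wide along its x, 227 mm long along its y; origin under the middle of its underside on the bench. A square bottle well at its +y end and a longer compartment with a brush towards -y.
- well (a point): Centre of the floor of the square bottle well, 8 mm above the bench; x and y are square to the walls, z up. Well 63 x 63 mm inside, 42 mm deep, its mouth flared by a 4 mm chamfer, so the 58 mm bottle has 2.5 mm to spare on each side.
- jar_mid (a point): Bystander on the turntable: round glass cream jar with black lid, 54 mm diameter, 50 mm tall; point at its centre.
- tin_mid (a point): Bystander on the turntable: flat round wax tin, 74 mm diameter, 24 mm tall; point at its centre.
- brush_mid (a point): Bystander: shoe brush, 46 x 128 x 40 mm, lying in the caddy's long compartment; point at its centre.
- tip_a: Bystander: black rubber umbrella tip, 34 mm diameter, 40 mm tall, standing on the bench; origin under its centre.
- tip_b: Bystander: a second rubber umbrella tip like tip_a. Shoehorn, boot jack and key dish lie farther off on a low iron boot tray.
Things that resemble listed ones, but are neither listed nor needed, are in the scene too. Leave any red look-alike of the part that bears cap_mid alone.

How it is judged (in metres and radians):
On the way, in this order (a step that is already met when the one before it is completed fails the run):
1. the bottle is lifted clear of the turntable with its cap still locked on (height (world z) of bottle_foot above 0.04 m and z of cap_mid in the frame of bottle_foot below 0.103 m), for 0.1 s.
2. the bottle stands upright, fully down in the caddy's square well, cap still on (horizontal distance between bottle_foot and well below 0.008 m and z of bottle_foot in the frame of well below 0.004 m and angle between bottle_mid's own z axis and vertical below 0.08 rad and z of cap_mid in the frame of bottle_foot below 0.103 m), for 0.2 s.
3. in the well, the cap is pressed down and turned out of its notches (value of joint liner above 0.0018 m and z of cap_mid in the frame of bottle_foot below 0.099 m and angle between the x axis of cap_mid and the x axis of bottle_mid, either way round above 0.35 rad and horizontal distance between bottle_foot and well below 0.008 m), for 0.02 s.
At the end, for the whole second after the job is handed in: Gripper holds the cap (over 1 N) still, level within 15 deg, centre over 125 mm above the bottle's underside (25 mm above its seat), within 30 mm of the bottle's axis, off the bottle; bottle at rest within 8 mm of the well's centre, 4 mm of its floor, upright within 4.5 deg (z of cap_mid in the frame of bottle_foot above 0.125 m and horizontal distance between cap_mid and bottle_mid below 0.03 m and angle between cap_mid's own z axis and vertical below 0.26 rad and contact force between cap and the fingers above 1 N and contact force between cap and bottle below 0.05 N and linear speed of cap below 0.03 m/s and horizontal distance between bottle_foot and well below 0.008 m and z of bottle_foot in the frame of well below 0.004 m and angle between bottle_mid's own z axis and vertical below 0.08 rad and linear speed of bottle below 0.02 m/s); the arm keeps its last pose, push and grip.
It fails at once if the bottle is tipped over (angle between bottle_mid's own z axis and vertical above 0.6 rad).
It fails at once if the bottle is dropped into the well: let go more than 12 mm above its floor with nothing carrying it (horizontal distance between bottle_foot and well below 0.05 m and z of bottle_foot in the frame of well above 0.012 m and contact force between each of cap, bottle and the fingers below 0.01 N and contact force between bottle and caddy below 0.01 N).
It fails at once if the jar or the tin is knocked over or off the turntable (angle between any of jar_mid, tin_mid's own z axis and vertical above 0.5 rad or horizontal distance between any of jar_mid, tin_mid and turntable above 0.125 m).
It fails at once if the brush or a rubber umbrella tip is moved more than 30 mm (distance of any of brush_mid, tip_a, tip_b from where it was at the start of the episode above 0.03 m).
It also fails if it takes over 45 s, if anything falls off the work surface, if the arm or the gripper's body presses on something with over 40 N, if the wrist force passes 120 N, or if a joint passes its speed limit or range.

## Robot

A 7-joint arm with a two-finger parallel gripper is mounted at the origin on the work surface. World frame = base frame: x ahead of the robot, y to its left, z up, the work surface at z = 0. Lengths are in mm, angles in rad, forces in N, time in s.
With the tool pointing down it reaches from about 400 to 875 mm from the base axis. Payload 4.4 kg.
Tool frame: the origin (TCP) lies at the very end of the fingers, on their centre line; the grasp point (between the pads) lies 19 mm behind it; y points along the fingers, z is the direction in which the jaws open and shut, and the axes are right-handed (so a half turn about y gives the same grasp; the last joint's range is limited). The gripper opens to 85 mm and grips with 20 to 120 N. Pads are 22 mm wide; open, the fingers measure 114 mm over their backs; the gripper's body (76 mm by 85 mm) begins 54 mm behind the grasp point. The pads swing forward as they close: fully open they stand 13 mm farther back than shut.
Start: joints at [1.152, 0.628, 0.038, 1.517, -0.027, 0.996, -0.02], TCP at [224.62, -609.97, 231.313] pointing down, gripper open.
Joint ranges: [-3.06, 3.06], [-0.37, 2.12], [-1.25, 1.32], [0.18, 2.47], [-1.1, 4.24], [0.23, 1.98], [-2.94, 2.94]. Speed limits (rad/s): [2.57, 2.57, 3.14, 3.14, 3.14, 3.14, 3.14].

## Interface

Orientations are given as [roll, pitch, yaw] about the fixed x, y, z axes, in that order (R = Rz(yaw) Ry(pitch) Rx(roll)).
In Python, from cell import * gives the robot as it stands.
- The arm moves only by the tool apply_moves, never from a script. Its argument "targets" is a list of rows, each a list of 6 numbers: the shift along the tool's x, y, z in units of 40 mm (1.0 is 40 mm), then the turn, a rotation vector about the tool's x, y, z in units of 8 degrees (1.0 is 8 degrees). A call has 1 to 12 rows; each row shifts and turns the commanded pose from where the row before left it, along the tool's axes as they then stand; what a row does not reach is not made up. A row lasts 1/8 s, in which the tool goes at most 62.5 mm and 10.7 degrees, less where a joint would pass 70% of its speed; a pose out of reach is approached as far as the arm can. A call is refused whole if a number of a shift passes 1 or a number of a turn 1, either way. A call with a gripper value outside its range is refused whole. "jaw" is the gripper command: -1 is shut, 1 is fully open, values between are in proportion, set as the call begins (left out, the last holds). The fingers move at their own pace and stop on an object; the grip force is fixed at half the most. Time passes only in rows, so rows that do not move let the fingers close. It gives the time, the measured TCP pose, the force and the opening at its end, in the units of the state.
- read_state(): the state, without advancing time (a new reading comes with each control period).
- get_image(name): name is "side" or "top"; returns the picture (384x512x3 uint8, red, green, blue); there is no depth.
- calibration(name): a dict with "fx", "fy", "cx", "cy" (pixels), "k1" (the pictures are not rectified: a ray, as slopes to the right and down, at radius r is drawn at 1 + k1 r^2 times it, then the intrinsics apply), "world_from_camera" (4x4, takes a point from camera to world coordinates). Camera axes: x right, y down, z forward; pixel columns grow to the right and rows downward; lengths in mm; the calibration is good to about 2 mm. A picture is of the moment at which its call begins. calibration takes no time and is no camera call.
- finish_job(): hands the job in, once; it reports no verdict.
The state is a dict: "clock": time; "qpos": joint angles; "qd": joint speeds; "tau": joint torques, N m; "eef_pos": TCP position; "tool_rot": TCP orientation; "force": force on the tool from outside, world axes, zero at the start; "torque": the same for the moment, N m; "width": finger opening in mm.
Only numpy, scipy, OpenCV 4.12 (cv2) and the standard library are available. Lean on these libraries where they do the work, as an engineer would, in place of code of your own. Each camera call takes 0.05 s, during which the arm holds its last target. There are 200 camera calls.

## Working session

There is one attempt and no reset: what is moved stays moved. The work goes in short steps, Python scripts to look and compute and a tool call to move; the robot and the scene stay as the last step left them, time stands still between calls to the robot, and variables do not carry over. Pictures are saved under pics/ and viewed, about 8 in all and at most 12, crops included, and the job is handed in when it is done.

Besides the shell and the picture viewer there is one more tool, called after "Request:" in YAML: its name, and indented under it one key for each argument. apply_moves: Moves the arm, as the interface text tells. Its arguments: {"type":"object","properties":{"targets":{"type":"array"},"jaw":{"type":"number"}},"required":["targets"]}

```bash
mkdir -p pics; ls; python3 - <<'E'
from cell import *
import cv2,numpy as np
s=read_state();print(s)
for n in("top","side"):
    c=calibration(n);print(n,c)
    im=get_image(n);cv2.imwrite(f"pics/{n}0.png",im[:,:,::-1])
print(read_state()["clock"])
E
```

```text
pics
{'clock': 0.0, 'qpos': array([ 1.15221635,  0.62932537,  0.03846041,  1.51839672, -0.0269815 ,
        0.99630369, -0.0199954 ]), 'qd': array([ 1.31904971e-03,  6.59892226e-04, -4.74431570e-06, -1.65647497e-03,
        4.82764424e-05, -8.86364640e-04,  9.97097160e-04]), 'tau': array([-9.72003090e-05, -5.63412631e+01,  1.22613665e+00, -1.93448675e+01,
        1.10319545e-02,  1.06457365e-02,  1.38419759e-05]), 'eef_pos': array([ 224.37002961, -609.36489065,  230.39371193]), 'tool_rot': array([-1.57271028e+00, -5.12314141e-05, -2.78881355e+00]), 'force': array([-0.90185391,  0.21834916, -0.06930213]), 'torque': array([-0.05912557,  0.06606099, -0.02884284]), 'width': 85.14152963194782}
top {'fx': 388.0652671533637, 'fy': 388.0652671533637, 'cx': 251.36860853261192, 'cy': 190.37485763049537, 'k1': -0.010140591998641911, 'world_from_camera': array([[ 2.46774279e-02, -9.96689691e-01,  7.74640812e-02,
         4.45718621e+02],
       [-9.99636924e-01, -2.37632151e-02,  1.27015843e-02,
        -8.41797647e+00],
       [-1.08187425e-02, -7.77493982e-02, -9.96914232e-01,
         9.29962698e+02],
       [ 0.00000000e+00,  0.00000000e+00,  0.00000000e+00,
         1.00000000e+00]])}
side {'fx': 422.67505388521363, 'fy': 422.67505388521363, 'cx': 262.79599185495726, 'cy': 190.2489746314218, 'k1': -0.12440333940004537, 'world_from_camera': array([[-9.46930789e-01, -1.78146724e-01,  2.67555274e-01,
         2.48848603e+02],
       [-3.21231176e-01,  5.54290189e-01, -7.67836518e-01,
         6.93848492e+02],
       [-1.15157037e-02, -8.13035135e-01, -5.82100728e-01,
         6.39558386e+02],
       [ 0.00000000e+00,  0.00000000e+00,  0.00000000e+00,
         1.00000000e+00]])}
0.1
```

View pics/top0.png

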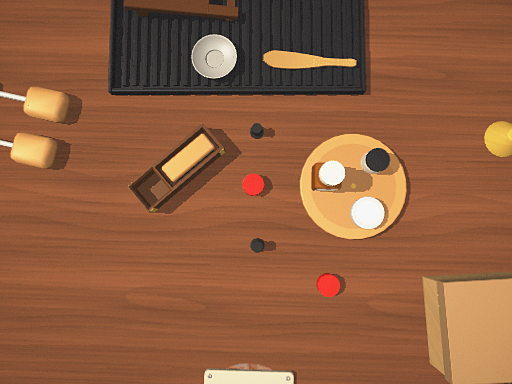

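View pics/side0.png

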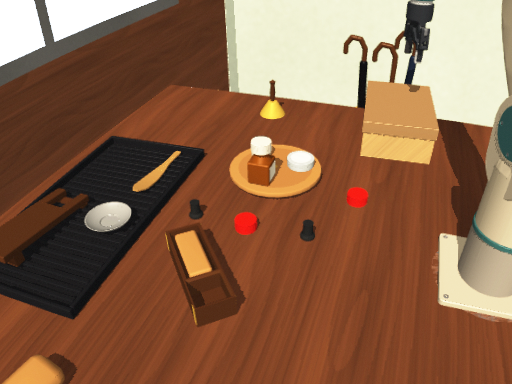

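The top view shows the bottle's white cap at (331,173), the jar at (376,160), the tin at (368,212), and the platter centre near (353,187). The caddy runs from (206,130) to (150,200), with the well at its lower-left end. The red look-alikes are at (253,184) and (328,285), and the tips at (257,131) and (257,245). The side view agrees. Next I'll check whether the platter is moving and crop in on the details.

```bash
cat > h.py <<'E'
from cell import *
import cv2,numpy as np
CAL={n:calibration(n) for n in("top","side")}
def ray(n,u,v):
    c=CAL[n]; d=np.array([(u-c["cx"])/c["fx"],(v-c["cy"])/c["fy"]]); s=d.copy()
    for _ in range(10): s=d/(1+c["k1"]*(s@s))
    T=c["world_from_camera"]; w=T[:3,:3]@np.r_[s,1]; return T[:3,3],w/np.linalg.norm(w)
def onz(n,u,v,z):
    o,d=ray(n,u,v); return o+d*(z-o[2])/d[2]
def tri(a,b):
    (o,d),(p,e)=ray("top",*a),ray("side",*b)
    t=np.linalg.lstsq(np.c_[d,-e],p-o,rcond=None)[0]; q,r=o+t[0]*d,p+t[1]*e
    return (q+r)/2,np.linalg.norm(q-r)
def proj(n,P):
    c=CAL[n];T=c["world_from_camera"];q=T[:3,:3].T@(np.asarray(P,float)-T[:3,3]);s=q[:2]/q[2]
    s=s*(1+c["k1"]*(s@s));return c["fx"]*s[0]+c["cx"],c["fy"]*s[1]+c["cy"]
def blobs(im,kind,amin=20):
    h=cv2.cvtColor(im,cv2.COLOR_RGB2HSV).astype(int);H,S,V=h[...,0],h[...,1],h[...,2]
    m={"white":(S<50)&(V>150),"black":(V<60)&(S<130),"red":((H<4)|(H>176))&(S>220)&(V>150),
       "amber":(H<14)&(S>200)&(V>70)&(V<190),"platter":(H>10)&(H<20)&(S>100)&(V>180)}[kind].astype(np.uint8)
    n,l,st,c=cv2.connectedComponentsWithStats(m,connectivity=4)
    return [(np.round(c[i],1).tolist(),st[i].tolist()) for i in range(1,n) if st[i,4]>=amin],m,l
def cap(im,near=None):
    b=[x for x in blobs(im,"white",100)[0]]
    return b
E
python3 - <<'E'
from h import *
for i in range(6):
    im=get_image("top"); t=read_state()["clock"]
    w=[b for b in blobs(im,"white",100)[0] if 290<b[0][0]<410 and 130<b[0][1]<240]
    print(t,w, onz("top",*w[0][0],139)[:2])
sd=get_image("side")
print("side",[b for b in blobs(sd,"white",80)[0] if 230<b[0][0]<330 and b[0][1]<200])
print("plat",[b for b in blobs(im,"platter",500)[0]])
a=cv2.resize(im[120:220,120:220],None,fx=4,fy=4,interpolation=cv2.INTER_CUBIC)
b=cv2.resize(im[135:235,300:400],None,fx=4,fy=4,interpolation=cv2.INTER_CUBIC)
cv2.imwrite("pics/crop1.png",np.hstack([a,b])[:,:,::-1])
E
```

```text
0.15 [([331.9, 172.5], [319, 161, 26, 24, 487]), ([367.1, 212.5], [351, 197, 33, 32, 850])] [ 547.8227718  -162.34252133]
0.2 [([331.8, 172.6], [319, 161, 26, 24, 489]), ([367.1, 212.5], [350, 197, 34, 32, 851])] [ 547.61175421 -162.13975955]
0.25 [([331.8, 172.5], [319, 161, 26, 24, 489]), ([367.1, 212.5], [351, 197, 33, 32, 849])] [ 547.81795916 -162.13802674]
0.3 [([331.8, 172.5], [319, 161, 26, 24, 489]), ([367.1, 212.5], [351, 197, 33, 32, 850])] [ 547.81795916 -162.13802674]
0.35 [([331.9, 172.5], [319, 161, 26, 24, 487]), ([367.1, 212.5], [351, 197, 33, 32, 849])] [ 547.8227718  -162.34252133]
0.4 [([331.8, 172.5], [319, 161, 26, 24, 486]), ([367.1, 212.5], [351, 197, 33, 32, 850])] [ 547.81795916 -162.13802674]
side [([308.9, 45.5], [225, 0, 186, 107, 15347]), ([260.0, 145.0], [251, 137, 20, 18, 292]), ([300.1, 160.8], [287, 151, 27, 21, 458])]
plat [([299.7, 59.8], [263, 50, 93, 18, 987]), ([44.7, 102.4], [23, 87, 41, 35, 780]), ([32.4, 148.4], [10, 133, 42, 35, 692]), ([193.7, 153.1], [162, 134, 51, 47, 630]), ([350.7, 186.8], [301, 134, 106, 105, 5371]), ([432.9, 323.4], [422, 277, 22, 97, 1203]), ([479.5, 330.4], [443, 279, 69, 105, 6578])]
```

View pics/crop1.png

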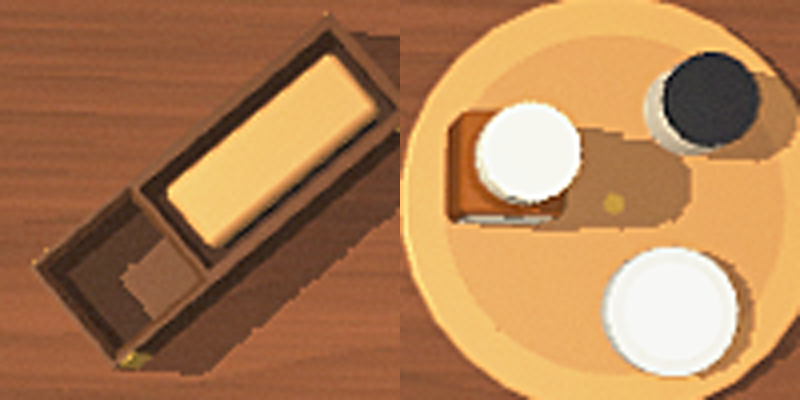

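The platter is still. The bottle's sides lie nearly along the image axes, and the caddy rim corners (full-image pixels) are at about (129.5,186), (149.5,210.5) and (201,124). Converting these to world positions.

```bash
python3 - <<'E'
from h import *
f=lambda x,y:(x/4+120-.4,y/4+120-.4)
P={k:onz("top",*f(*v),50)[:2] for k,v in dict(L=(38,265),B=(118,363),T=(326,14),iL=(58,265),iT=(133,193),iR=(207,268),iB=(122,346)).items()}
for k,v in P.items(): print(k,v.round(1))
d=lambda a,b:(np.linalg.norm(P[b]-P[a]).round(1),np.degrees(np.arctan2(*(P[b]-P[a])[::-1])).round(1))
print("LB 77",d("L","B"),"LT 227",d("L","T"))
u=(P["L"]-P["T"])/np.linalg.norm(P["L"]-P["T"]);v=np.array([-u[1],u[0]])
print("u",u,"wellcentre from L:",P["L"]-u*38.5+v*38.5*np.sign(v@(P["B"]-P["L"])), "inner mean",(P["iL"]+P["iR"])/2,(P["iT"]+P["iB"])/2, (P["L"]+P["B"])/2-u*38.5)
print("cap tri centre", tri((331.8,172.5),(260,145)), "top disc", onz("top",331.9,172.3,139))
g=lambda x,y:((x-400)/4+300-.4,y/4+135-.4)
for k,v in dict(bl=(448,112),bb=(448,222),br=(566,215)).items(): print(k,onz("top",*g(*v),26+62).round(1),onz("top",*g(*v),30).round(1))
im=get_image("top")
b=[b for b in blobs(im,"black",60)[0]];print("black",b)
print("red",[(x[0],onz("top",*x[0],26)[:2].round()) for x in blobs(im,"red",60)[0]])
E
```

```text
L [517.8 282.6]
B [463.  234.1]
T [667.2 122.7]
iL [518.1 271.1]
iT [560.5 229.9]
iR [518.4 185.6]
iB [472.7 232.3]
LB 77 (np.float64(73.1), np.float64(-138.5)) LT 227 (np.float64(218.8), np.float64(-46.9))
u [-0.68273703  0.73066418] wellcentre from L: [515.96075838 228.17350191] inner mean [518.22930016 228.34967213] [516.61046316 231.09876294] [516.69466212 230.23272682]
cap tri centre (array([ 551.4554163 , -164.28306675,  125.12745286]), np.float64(3.8459277800193403)) top disc [ 548.23520658 -162.33906449  139.        ]
bl [ 575.1 -127.8   88. ] [ 584.1 -136.    30. ]
bb [ 514.9 -128.6   88. ] [ 519.6 -136.8   30. ]
br [ 520.2 -192.5   88. ] [ 525.3 -205.2   30. ]
black [([247.3, 46.3], [109, 0, 257, 95, 17067]), ([218.0, 1.9], [209, 0, 18, 5, 83]), ([257.5, 133.3], [251, 128, 13, 10, 61]), ([378.0, 159.0], [366, 148, 23, 24, 321])]
red []
```

Request:
apply_moves:
  targets:
    - [-0.9,0,-0.6,0,0,0]
    - [-0.9,0,-0.6,0,0,0]
    - [-0.9,0,-0.6,0,0,0]
    - [-0.9,0,-0.6,0,0,0]
    - [-0.9,0,-0.6,0,0,0]
    - [-0.9,0,-0.6,0,0,0]
    - [-0.9,0,-0.6,0,0,0]
    - [-0.9,0,-0.6,0,0,0]
    - [-0.9,0,-0.6,0,0,0]
    - [-0.9,0,-0.6,0,0,0]
    - [-0.5,0,-0.4,0,0,0]
    - [0,0,0,0,0,0]
  jaw: 1

```text
clock: 2.0
eef_pos: [494.1, -236.1, 231.4]
tool_rot: [-1.571, 0.001, -2.784]
force: [-0.5, -0.7, -0.0]
width: 85.4
```

```bash
python3 - <<'E'
from h import *
s=read_state();print(s["clock"],s["eef_pos"],s["tool_rot"],s["qpos"])
t=cv2.imread("pics/top0.png");sd=cv2.imread("pics/side0.png")
a=cv2.resize(t[168:218,122:177],None,fx=8,fy=8,interpolation=cv2.INTER_CUBIC)
b=cv2.resize(sd[220:325,150:245],None,fx=4,fy=4,interpolation=cv2.INTER_CUBIC)
o=np.zeros((420,830,3),np.uint8)
o[:400,:440]=a;o[:420,445:825]=b
cv2.imwrite("pics/crop2.png",o[:, :800])
# circle of platter
im=cv2.cvtColor(t,cv2.COLOR_BGR2RGB)
_,m,l=blobs(im,"platter",500)
k=np.zeros_like(m);k[125:245,290:415]=m[125:245,290:415]
c=max(cv2.findContours(k,cv2.RETR_EXTERNAL,cv2.CHAIN_APPROX_NONE)[0],key=cv2.contourArea)
p=np.array([onz("top",*q[0],26)[:2] for q in cv2.convexHull(c)])
A=np.c_[2*p,np.ones(len(p))];x=np.linalg.lstsq(A,(p**2).sum(1),rcond=None)[0]
print("platter",x[:2],np.sqrt(x[2]+x[:2]@x[:2]))
print("cap dist",np.linalg.norm(np.array([549.5,-163.5])-x[:2]))
E
```

```text
2.0 [ 494.12656372 -236.1323958   231.40498575] [-1.57132791e+00  1.09139990e-03 -2.78421199e+00] [ 0.38297009  0.48054723  0.01811371  1.80631252 -0.01260798  0.85441055
 -0.8061071 ]
platter [ 533.05940979 -232.65742137] 123.90275533971058
cap dist 71.08475179027994
```

View pics/crop2.png

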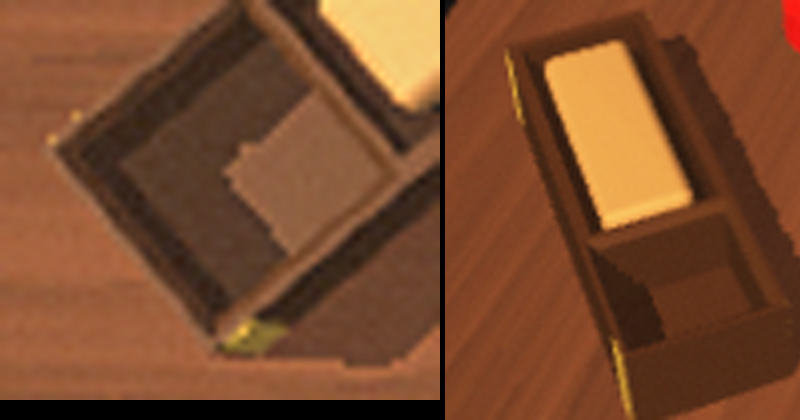

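The platter fit gives centre (533,-233) and radius 124 (given: 125). The well rim corners are at (129,186.5) and (149,211.3) in the top view. I'll turn the jaws tangential to the platter so that closing can't push the bottle over radially, then move over the cap.

Request:
apply_moves:
  targets:
    - [0,0,0,0,-1,0]
    - [0,0,0,0,-1,0]
    - [0,0,0,0,-1,0]
    - [0,0,0,0,-1,0]
    - [0,0,0,0,-1,0]
    - [0,0,0,0,-1,0]
    - [0,0,0,0,-1,0]
    - [-0.7,0,0.3,0,0,0]
    - [-0.7,0,0.35,0,0,0]
    - [-0.68,0.3,0.3,0,0,0]
    - [0,0.7,0,0,0,0]
    - [0,0,0,0,0,0]

```text
clock: 3.5
eef_pos: [547.3, -168.0, 189.6]
tool_rot: [-1.576, -0.001, -1.813]
force: [-0.6, 0.1, -0.2]
width: 85.5
```

```bash
python3 - <<'E'
from h import *
s=read_state();print(s["eef_pos"],s["tool_rot"],s["qpos"])
t=get_image("top");sd=get_image("side")
a=cv2.resize(t[120:240,290:410],None,fx=3,fy=3,interpolation=cv2.INTER_CUBIC)
b=cv2.resize(sd[80:200,200:330],None,fx=3,fy=3,interpolation=cv2.INTER_CUBIC)
cv2.imwrite("pics/crop3.png",np.hstack([a,b])[:,:,::-1])
print("tcp px",proj("top",s["eef_pos"]),proj("side",s["eef_pos"]))
g=lambda x,y:onz("side",(x-445)/4+149.6,y/4+219.6,50)[:2]
L,B=g(615,345),g(795,305);print("side L,B",L,B,np.linalg.norm(L-B),(L+B)/2+38.5*np.array([.683,-.731]))
f=lambda x,y:onz("top",x/8+121.6,y/8+167.6,50)[:2]
L,B=f(55,148),f(220,354);print("top L,B",L,B,np.linalg.norm(L-B),(L+B)/2+38.5*np.array([.683,-.731]))
E
```

```text
[ 547.27855927 -168.02482643  189.59918733] [-1.57555357e+00 -1.20533823e-03 -1.81289254e+00] [ 0.40156558  0.57684372 -0.23603921  1.77463893  0.17746527  0.81563555
 -0.16240542]
tcp px (np.float64(340.0333790568246), np.float64(169.58926381449973)) (np.float64(262.5649797342416), np.float64(120.96287476560774))
side L,B [526.01571061 284.12261298] [459.34965381 237.57228362] 81.30987819549951 [518.97818221 232.7039483 ]
top L,B [517.19855552 283.9978431 ] [459.60906089 233.98403143] 76.27536462603295 [514.6993082  230.84743727]
```

View pics/crop3.png

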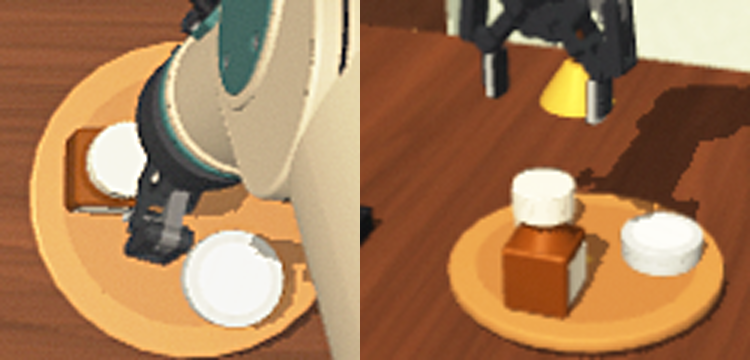

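The side view shows the open fingertips at crop px (497,97) and (598,123), straddling the cap at (543,198). The camera also sees the gripper clear of the tin. Descending and closing.

Request:
apply_moves:
  targets:
    - [-0.1,0.4,0.05,0,0,0]
    - [0,0.4,0,0,0,0]
    - [0,0.4,0,0,0,0]
    - [0,0.4,0,0,0,0]
    - [0,0.35,0,0,0,0]
    - [0,0.2,0,0,0,0]
    - [0,0,0,0,0,0]
    - [0,0,0,0,0,0]

```text
clock: 4.6
eef_pos: [552.9, -163.4, 105.7]
tool_rot: [-1.57, 0.0, -1.811]
force: [0.2, 1.0, -0.9]
width: 85.4
```

```bash
python3 - <<'E'
from h import *
s=read_state();print(s["eef_pos"],s["tool_rot"],s["force"])
sd=get_image("side")
print([b for b in blobs(sd,"white",80)[0] if 230<b[0][0]<330 and b[0][1]<200])
for z in (103,125): print(proj("side",[*s["eef_pos"][:2],z]))
cv2.imwrite("pics/crop4.png",cv2.resize(sd[100:200,210:330],None,fx=5,fy=5,interpolation=cv2.INTER_CUBIC)[:,:,::-1])
E
```

```text
[ 552.8562862  -163.36440097  105.73818886] [-1.56978028e+00  1.25439375e-05 -1.81143737e+00] [ 0.21634708  0.9758054  -0.88949694]
[([233.7, 51.3], [225, 0, 20, 92, 1040]), ([260.0, 145.1], [251, 137, 20, 18, 292]), ([300.8, 160.8], [288, 151, 26, 21, 433])]
(np.float64(260.2541258488252), np.float64(152.8902992927002))
(np.float64(260.12103399247917), np.float64(145.1810012498679))
```

View pics/crop4.png

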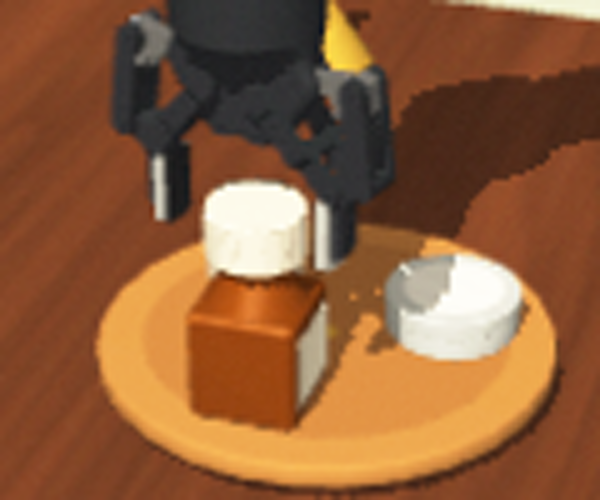

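The cap at crop px (255,228) sits between the two pads, and the TCP axis projects onto the cap's centroid at (260,145). Closing.

Request:
apply_moves:
  targets:
    - [0,0.06,0,0,0,0]
    - [0,0,0,0,0,0]
    - [0,0,0,0,0,0]
    - [0,0,0,0,0,0]
    - [0,0,0,0,0,0]
    - [0,0,0,0,0,0]
  jaw: -1

```text
clock: 5.4
eef_pos: [552.6, -163.5, 103.2]
tool_rot: [-1.57, -0.0, -1.812]
force: [0.0, -1.3, 3.1]
width: 49.2
```

Request:
apply_moves:
  targets:
    - [0,0,0,0,0,0]
    - [0,-0.2,0,0,0,0]
    - [0,-0.4,0,0,0,0]
    - [0,-0.5,0,0,0,0]
    - [0,-0.5,0,0,0,0]
    - [0,-0.5,0,0,0,0]
    - [0,-0.3,0,0,0,0]
    - [0,-0.1,0,0,0,0]

```text
clock: 6.4
eef_pos: [552.6, -163.3, 203.8]
tool_rot: [-1.57, 0.0, -1.811]
force: [0.5, -0.0, -3.0]
width: 49.0
```

```bash
python3 - <<'E'
from h import *
s=read_state();print(s["eef_pos"],s["tool_rot"],s["force"],s["width"],s["qpos"][6])
sd=get_image("side")
cv2.imwrite("pics/crop5.png",cv2.resize(sd[60:200,190:330],None,fx=4,fy=4,interpolation=cv2.INTER_CUBIC)[:,:,::-1])
E
```

```text
[ 552.61070826 -163.29262863  203.84102118] [-1.56966978e+00  2.35827152e-05 -1.81143094e+00] [ 0.48870023 -0.01350582 -2.95323887] 48.99194131626507 -0.1655316411416229
```

View pics/crop5.png

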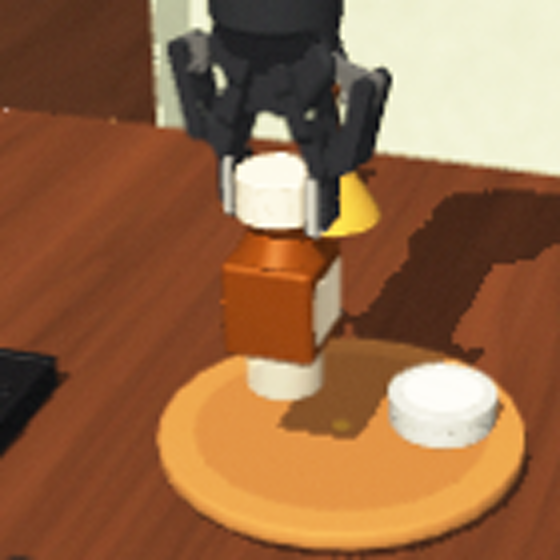

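The bottle hangs upright in the grip and the platter is undisturbed. Bottom corners are at crop px (228,345), (313,360) and (338,330). Next: the yaw of the bottle and of the caddy.

```bash
python3 - <<'E'
from h import *
ang=lambda a,b:np.degrees(np.arctan2(*(b-a)[::-1])).round(1)
g=lambda x,y,z:onz("side",x/4+189.6,y/4+59.6,z)[:2]
a,b,c=[g(*p,127+3) for p in((228,345),(313,360),(339,331))]
print("bottle bottom",a,b,c,np.linalg.norm(a-b),ang(a,b),np.linalg.norm(c-b),ang(b,c))
a,b,c=[g(*p,127+60) for p in((224,263),(318,277),(341,254))]
print("bottle top",np.linalg.norm(a-b),ang(a,b),np.linalg.norm(c-b),ang(b,c))
for fn,n in(("top0","top"),("side0","side")):
    im=cv2.imread(f"pics/{fn}.png")[:,:,::-1].copy()
    _,m,l=blobs(im,"platter",300)
    k=np.zeros_like(m); r=(slice(125,190),slice(155,225)) if n=="top" else (slice(225,280),slice(165,220))
    k[r]=m[r]
    C=max(cv2.findContours(k,cv2.RETR_EXTERNAL,cv2.CHAIN_APPROX_NONE)[0],key=cv2.contourArea)
    P=np.array([onz(n,*q[0],47)[:2] for q in C]).astype(np.float32)
    R=cv2.minAreaRect(P);bx=cv2.boxPoints(R);print(n,"brush",R,[ang(bx[i],bx[i+1]) for i in range(3)])
# caddy long outer edges: gradient along left rim L->T in top view
im=cv2.GaussianBlur(cv2.imread("pics/top0.png",0),(3,3),0)
L,T=np.array([128.6,186.2]),np.array([201.2,123.1]);d=(T-L)/np.linalg.norm(T-L);n_=np.array([d[1],-d[0]])
pts=[]
for s in np.linspace(8,88,40):
    o=np.arange(-5,5.1,.25);xy=(L+d*s)[None]+o[:,None]*n_
    v=cv2.remap(im,xy[:,0].astype(np.float32)[:,None],xy[:,1].astype(np.float32)[:,None],cv2.INTER_LINEAR)[:,0].astype(float)
    i=np.argmax(np.abs(np.gradient(v)));pts.append(np.r_[xy[i],o[i]])
pts=np.array(pts);W=np.array([onz("top",*p[:2],50)[:2] for p in pts])
l=cv2.fitLine(W.astype(np.float32),cv2.DIST_HUBER,0,.01,.01).ravel();print("edge",l,np.degrees(np.arctan2(l[1],l[0])),np.median(pts[:,2]))
E
```

```text
bottle bottom [ 580.22526047 -142.01601331] [ 525.2591902  -140.37331468] [ 521.08068329 -178.99541009] 54.99061137772214 178.3 38.84747320571062 -96.2
bottle top 58.29630439610815 179.6 32.465326919472446 -96.8
top brush ((588.2113037109375, 152.37120056152344), (43.37000274658203, 125.15860748291016), 41.732303619384766) [np.float32(-48.3), np.float32(41.7), np.float32(131.7)]
side brush ((589.8013916015625, 158.11093139648438), (43.90385437011719, 130.2808837890625), 41.64040756225586) [np.float32(-48.4), np.float32(41.6), np.float32(131.6)]
edge [  0.6516361  -0.7585317 589.9286    198.64034  ] -49.334927 -2.5
```

Bottle yaw is about -1°. The brush gives the caddy yaw as 41.6°, and its rim edge gives 40.7°. The well is near (518,232) once corrected for the offset between camera and arm seen on the cap. I'll turn +42° and carry the bottle across.

Request:
apply_moves:
  targets:
    - [0,0,0,0,-1,0]
    - [0,0,0,0,-1,0]
    - [0,0,0,0,-1,0]
    - [0,0,0,0,-1,0]
    - [0,0,0,0,-1,0]
    - [0,0,0,0,-0.25,0]
    - [-0.3,0,0.13,0,0,0]
    - [-0.6,0,0.26,0,0,0]
    - [-0.8,0,0.34,0,0,0]
    - [-0.8,0,0.34,0,0,0]
    - [-0.8,0,0.34,0,0,0]
    - [-0.8,0,0.34,0,0,0]

```text
clock: 7.95
eef_pos: [535.9, 16.7, 203.0]
tool_rot: [-1.571, 0.0, -1.079]
force: [0.2, 0.1, -2.1]
width: 48.7
```

Request:
apply_moves:
  targets:
    - [-0.8,0,0.34,0,0,0]
    - [-0.8,0,0.34,0,0,0]
    - [-0.8,0,0.34,0,0,0]
    - [-0.8,0,0.34,0,0,0]
    - [-0.8,0,0.34,0,0,0]
    - [-0.5,0,0.24,0,0,0]
    - [-0.3,0,0.15,0,0,0]
    - [0,0,0,0,0,0]
    - [0,0,0,0,0,0]

```text
clock: 9.07
eef_pos: [519.5, 221.6, 202.7]
tool_rot: [-1.572, -0.001, -1.08]
force: [-0.1, -1.3, -2.8]
width: 48.9
```

Request:
apply_moves:
  targets:
    - [-0.24,0.1,0.09,0,0,0]
    - [0,0.4,0,0,0,0]
    - [0,0.4,0,0,0,0]
    - [0,0.4,0,0,0,0]
    - [0,0.1,0,0,0,0]
    - [0,0,0,0,0,0]

```text
clock: 9.82
eef_pos: [518.0, 233.1, 146.5]
tool_rot: [-1.571, 0.0, -1.078]
force: [1.0, 0.1, -3.1]
width: 48.5
```

```bash
python3 - <<'E'
from h import *
s=read_state();print(s["eef_pos"],s["tool_rot"],s["force"],s["width"],s["qpos"])
sd=get_image("side");t=get_image("top")
cv2.imwrite("pics/side6.png",sd[:,:,::-1]);cv2.imwrite("pics/top6.png",t[:,:,::-1])
a=cv2.resize(sd[190:330,140:265],None,fx=4,fy=4,interpolation=cv2.INTER_CUBIC)
b=cv2.resize(t[140:240,120:195],None,fx=4,fy=4,interpolation=cv2.INTER_CUBIC)
o=np.zeros((560,800,3),np.uint8);o[:,:500]=a;o[:400,500:800]=b
cv2.imwrite("pics/crop6.png",o[:,:,::-1])
E
```

```text
[518.00149648 233.13795425 146.48840184] [-1.57142194e+00  1.39949730e-04 -1.07847482e+00] [ 0.99648897  0.12476453 -3.1451126 ] 48.4939063645639 [-0.21235532  0.64762553 -0.4041261   1.82528673  0.35849877  0.74182546
 -0.318397  ]
```

View pics/crop6.png

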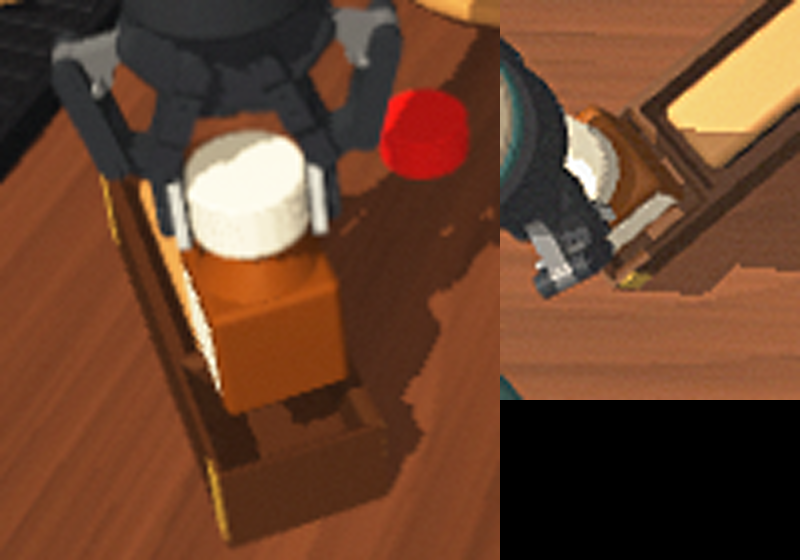

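The side crop shows the near bottom edge of the bottle from (228,412) to (347,378). The near rim of the caddy runs from (207,465) to (388,425). I'll compare the two in the same camera so that its bias cancels.

```bash
python3 - <<'E'
from h import *
g=lambda x,y,z:onz("side",x/4+139.6,y/4+189.6,z)[:2]
ang=lambda a,b:np.degrees(np.arctan2(*(b-a)[::-1])).round(1)
def edge(a,b,h,name):
    d=(b-a)/np.linalg.norm(b-a);n=np.array([-d[1],d[0]])
    if n@np.array([.68,-.73])<0:n=-n
    print(name,np.linalg.norm(b-a).round(1),ang(a,b),"centre",((a+b)/2+n*h).round(1))
edge(g(228,412,71),g(347,379,71),29,"foot")
edge(g(216,318,131),g(340,287,131),29,"body top")
edge(g(207,465,50),g(388,426,50),38.5,"rim outer")
s0=cv2.imread("pics/side0.png")
h=lambda x,y:onz("side",(x-445)/4+149.6,y/4+219.6,50)[:2]
edge(h(613,347),h(795,305),38.5,"rim0")
# cap silhouette in side
im=cv2.imread("pics/side6.png")[:,:,::-1].copy()
for b in blobs(im,"white",150)[0]:
    if 180<b[0][0]<225 and 220<b[0][1]<260: print("cap",b,onz("side",*b[0],146.5+23).round(1))
# subpixel-ish outer near rim line in side0: print strong gradient along columns
gy=cv2.Sobel(cv2.GaussianBlur(cv2.cvtColor(s0,cv2.COLOR_BGR2GRAY),(3,3),0),cv2.CV_64F,0,1)
for x in range(196,236,8): print(x,[(y,int(gy[y,x])) for y in range(285,325) if abs(gy[y,x])>40])
E
```

```text
foot 54.3 -140.7 centre [519.  230.1]
body top 53.3 -141.8 centre [516.6 231. ]
rim outer 81.6 -145.5 centre [515.4 229.7]
rim0 82.3 -144.5 centre [515.2 230.2]
cap ([201.3, 239.4], [187, 225, 29, 29, 606]) [516.9 237.2 169.5]
196 [(307, 65), (308, 45), (317, 45), (318, 45), (319, 41), (323, -43), (324, -64)]
204 [(324, 83)]
212 [(321, 87), (322, 119), (323, 79)]
220 [(318, 64), (319, 104), (320, 80)]
228 [(315, 44), (316, 92), (317, 90)]
```

Request:
apply_moves:
  targets:
    - [0.01,0.1,-0.07,0,-0.19,0]
    - [0,0.2,0,0,0,0]
    - [0,0.15,0,0,0,0]
    - [0,0.1,0,0,0,0]
    - [0,0.08,0,0,0,0]
    - [0,0,0,0,0,0]

```text
clock: 10.68
eef_pos: [517.8, 233.9, 123.6]
tool_rot: [-1.565, 0.001, -1.051]
force: [0.8, 2.3, 8.2]
width: 49.0
```

Request:
apply_moves:
  targets:
    - [-0.04,0,0.03,0,0,0]
    - [0,0,0,0,0,0]
    - [0,0,0,0,0,0]

```text
clock: 11.05
eef_pos: [518.6, 235.3, 123.8]
tool_rot: [-1.564, -0.0, -1.052]
force: [1.2, 0.4, 9.0]
width: 49.1
```

```bash
python3 - <<'E'
from h import *
s=read_state();print(s["eef_pos"],s["tool_rot"],s["force"],s["torque"],s["width"])
sd=get_image("side");t=get_image("top")
a=cv2.resize(sd[200:330,150:255],None,fx=4,fy=4,interpolation=cv2.INTER_CUBIC)
b=cv2.resize(t[145:225,115:195],None,fx=4,fy=4,interpolation=cv2.INTER_CUBIC)
o=np.zeros((520,740,3),np.uint8);o[:,:420]=a;o[:320,420:740]=b
cv2.imwrite("pics/crop7.png",o[:,:,::-1])
E
```

```text
[518.62644521 235.25906038 123.76458001] [-1.56419831e+00 -1.45677637e-04 -1.05157641e+00] [1.16538319 0.38880768 8.97007631] [ 0.06711808 -0.16559514  0.06351502] 49.086618629472206
```

View pics/crop7.png

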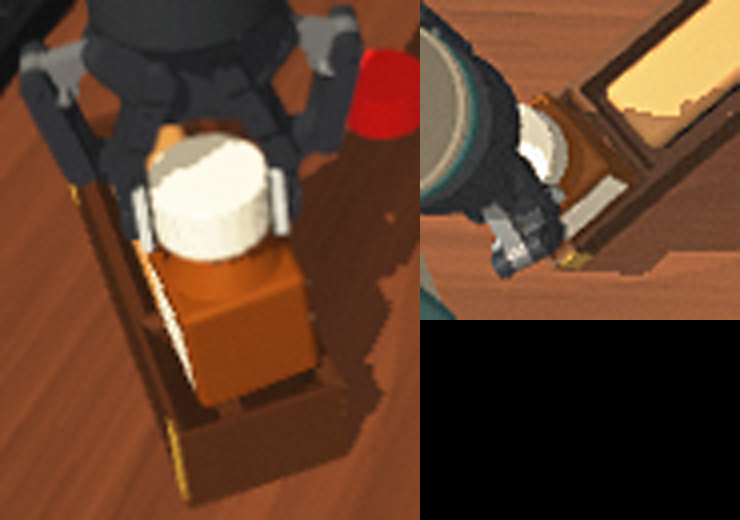

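The bottle sits on the chamfer. The side crop shows a gap at the near wall and at the left wall, so the bottle has to go further toward the caddy's +y end. I'll get the caddy's edges more exactly from the clean first images.

```bash
python3 - <<'E'
from h import *
def line(n,img,A,B,z,w=4,sign=0):
    """strongest gradient near the segment A-B, as a world line at height z"""
    g=cv2.GaussianBlur(cv2.imread(img,0),(0,0),.8).astype(np.float32)
    A,B=np.array(A,float),np.array(B,float);d=(B-A)/np.linalg.norm(B-A);m=np.array([-d[1],d[0]])
    o=np.arange(-w,w+.1,.2);P=[]
    for s in np.linspace(.08,.92,40):
        q=(A+(B-A)*s)[None]+o[:,None]*m
        v=cv2.remap(g,q[:,0].astype(np.float32)[:,None],q[:,1].astype(np.float32)[:,None],cv2.INTER_LINEAR)[:,0]
        gr=np.gradient(v);gr=np.abs(gr) if sign==0 else sign*gr
        i=np.argmax(gr)
        if gr[i]>1: P.append(onz(n,*q[i],z)[:2])
    P=np.array(P,np.float32);l=cv2.fitLine(P,cv2.DIST_HUBER,0,.01,.01).ravel()
    t=(P-l[2:])@np.array([-l[1],l[0]])
    return l,np.degrees(np.arctan2(l[1],l[0]))%90,np.median(np.abs(t)),len(P)
u=np.array([-.656,.755]);x=np.array([.755,.656])   # caddy y and x axes at 41 deg
c=lambda p:((p[0]-445)/4+149.6,p[1]/4+219.6)
f=lambda p:(p[0]/8+121.6,p[1]/8+167.6)
for nm,a in dict(near_bottom=("side","pics/side0.png",(200,325),(232,315),0),
  left_rim=("side","pics/side0.png",c((512,60)),c((612,335)),50),
  right_rim=("side","pics/side0.png",c((645,15)),c((795,303)),50),
  near_rim_out=("side","pics/side0.png",c((616,345)),c((792,306)),50),
  top_end_rim=("top","pics/top0.png",f((58,150)),f((218,350)),50),
  top_left_rim=("top","pics/top0.png",f((58,145)),f((240,0)),50,2.5),
  top_right_rim=("top","pics/top0.png",f((220,350)),f((430,160)),50,2.5)).items():
    l,an,r,k=line(*a);print(nm,"yaw%90",an.round(1),"mid",l[2:].round(1),"u",(l[2:]@u).round(1),"x",(l[2:]@x).round(1),"res",r.round(2),k)
s=read_state();p=s["eef_pos"][:2];print("tcp u,x",p@u,p@x)
g=lambda x_,y,z:onz("side",x_/4+149.6,y/4+199.6,z)[:2]
for q in((205,403,48),(317,366,48),(187,318,108),(303,278,108)):print("bottle",q,(g(*q)@u).round(1),(g(*q)@x).round(1),g(*q).round(1))
E
```

```text
near_bottom yaw%90 42.1 mid [492.3 265.7] u -122.4 x 546.0 res 0.3 40
left_rim yaw%90 41.5 mid [585.7 224.8] u -214.5 x 589.7 res 0.49 40
right_rim yaw%90 45.4 mid [539.5 159.8] u -233.3 x 512.1 res 1.07 34
near_rim_out yaw%90 43.1 mid [512.7 279.7] u -125.1 x 570.6 res 0.74 9
top_end_rim yaw%90 42.1 mid [488.1 258.7] u -124.9 x 538.2 res 0.28 40
top_left_rim yaw%90 42.3 mid [540.2 258.5] u -159.2 x 577.5 res 0.36 40
top_right_rim yaw%90 42.0 mid [490.3 203.2] u -168.3 x 503.4 res 0.33 40
tcp u,x -162.57919268211555 545.8886824747448
bottle (205, 403, 48) -138.4 565.5 [517.6 266.4]
bottle (317, 366, 48) -139.9 512.3 [478.4 230.4]
bottle (187, 318, 108) -135.0 568.0 [517.2 270.6]
bottle (303, 278, 108) -138.3 515.3 [479.6 233.5]
```

Caddy yaw comes out as 42.1° from four edges, and the bottle's near face is parallel to it. The bottle is riding on the divider-side chamfer, so I'll shift it about 3 mm toward the caddy's +y end and ease it down.

Request:
apply_moves:
  targets:
    - [-0.03,-0.06,-0.02,0,0,0]
    - [-0.04,0,-0.02,0,0,0]
    - [0,0.06,0,0,0,0]
    - [0,0.03,0,0,0,0]
    - [0,0,0,0,0,0]
    - [0,0,0,0,0,0]

```text
clock: 11.9
eef_pos: [517.3, 236.4, 122.9]
tool_rot: [-1.562, -0.001, -1.052]
force: [4.1, -1.2, 11.1]
width: 48.8
```

```bash
python3 - <<'E'
from h import *
s=read_state();print(s["eef_pos"],s["tool_rot"],s["force"],s["torque"])
E
```

```text
[517.30671848 236.41040935 122.92516255] [-1.56208874e+00 -1.37144628e-03 -1.05227255e+00] [ 4.10856369 -1.22768694 11.08696426] [-0.27813301 -0.82887987  0.0324059 ]
```

The moment puts the contact about 33 mm to the divider side of the tool, so the bottle needs to go still further toward +y.

Request:
apply_moves:
  targets:
    - [0,-0.12,0,0,0,0]
    - [-0.04,0,-0.01,0,0,0]
    - [-0.04,0,-0.01,0,0,0]
    - [0,0.08,0,0,0,0]
    - [0,0.04,0,0,0,0]
    - [0,0.03,0,0,0,0]
    - [0,0,0,0,0,0]

```text
clock: 12.78
eef_pos: [515.0, 238.9, 121.6]
tool_rot: [-1.562, -0.001, -1.052]
force: [5.4, -1.2, 13.5]
width: 49.0
```

```bash
python3 - <<'E'
from h import *
s=read_state();print(s["eef_pos"],s["tool_rot"],s["force"],s["torque"])
E
```

```text
[514.98965453 238.89983894 121.5994181 ] [-1.56202918e+00 -1.28730327e-03 -1.05206250e+00] [ 5.4317338  -1.19847038 13.51664542] [-0.36235416 -1.01199444  0.09330068]
```

```bash
python3 - <<'E'
from h import *
sd=get_image("side");t=get_image("top")
cv2.imwrite("pics/side8.png",sd[:,:,::-1]);cv2.imwrite("pics/top8.png",t[:,:,::-1])
a=cv2.resize(sd[235:325,170:250],None,fx=6,fy=6,interpolation=cv2.INTER_CUBIC)
b=cv2.resize(t[160:215,130:183],None,fx=6,fy=6,interpolation=cv2.INTER_CUBIC)
o=np.zeros((540,798,3),np.uint8);o[:,:480]=a;o[:330,480:798]=b
o=np.clip(o.astype(float)*1.5,0,255).astype(np.uint8)
cv2.imwrite("pics/crop8.png",o[:,:,::-1])
E
```

```text
(no output)
```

View pics/crop8.png

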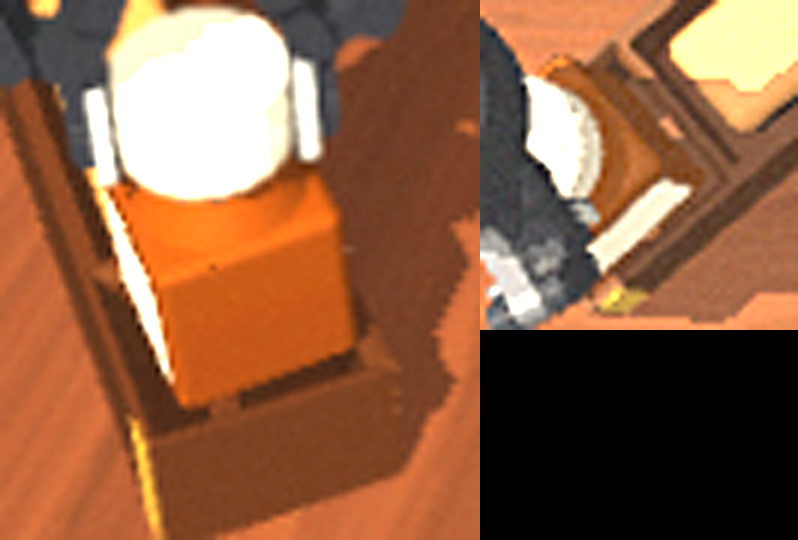

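The side crop shows a clear gap at the left wall from (110,260) to (150,430). The bottle's right edge at (355,350) is up against the right wall, so it is off to -x of the caddy. Casting the corners for numbers.

```bash
python3 - <<'E'
from h import *
a=np.radians(42.1);X=np.array([np.cos(a),np.sin(a)]);U=np.array([-np.sin(a),np.cos(a)])
xu=lambda p:np.round([p[:2]@X,p[:2]@U],1)
S=lambda x,y,z:xu(onz("side",x/6+169.6,y/6+234.6,z))
T=lambda x,y,z:xu(onz("top",(x-480)/6+129.6,y/6+159.6,z))
s=read_state();F=s["eef_pos"][2]-77.2;print("foot z",F,"tcp xu",xu(s["eef_pos"]))
for n,p in dict(tl=(163,278,F+61),tr=(338,222,F+61),bl=(182,403,F+1.5),br=(355,350,F+1.5),rimL=(140,440,50),rimR=(397,368,50),botR=(402,470,0),botL=(160,538,0)).items():print("side",n,S(*p))
for n,p in dict(top_r=(693,175,F+61),top_t=(562,55,F+61),lab_bot=(600,265,F+30),rimB=(600,300,50),divR=(737,160,50),divR2=(712,185,50),divT=(612,48,50)).items():print("top",n,T(*p))
E
```

```text
foot z 44.4326458028176 tcp xu [ 542.3 -168. ]
side tl [ 565.3 -144.1]
side tr [ 512.8 -144.7]
side bl [ 564.8 -148.6]
side br [ 510.5 -147.5]
side rimL [ 580.7 -136.8]
side rimR [ 502.4 -132.5]
side botR [ 502.9 -134.1]
side botL [ 579.8 -139.1]
top top_r [ 502.6 -202.7]
top top_t [ 566.6 -194.6]
top lab_bot [ 506.2 -151.5]
top rimB [ 501.1 -138.6]
top divR [ 508.  -212.2]
top divR2 [ 506.9 -198.9]
top divT [ 572.3 -203.4]
```

Request:
apply_moves:
  targets:
    - [0,-0.15,0,0,0,0]
    - [0.01,0,0.04,0,0,0]
    - [0,0,0.04,0,0,0]
    - [0,0,0,0,0,0]
    - [0,0.1,0,0,0,0]
    - [0,0.05,0,0,0,0]
    - [0,0.03,0,0,0,0]
    - [0,0,0,0,0,0]

```text
clock: 13.88
eef_pos: [513.6, 238.6, 117.8]
tool_rot: [-1.572, -0.0, -1.052]
force: [1.3, -1.2, -3.3]
width: 49.0
```

```bash
cat > st.py <<'E'
from h import *
a=np.radians(42.1);X=np.array([np.cos(a),np.sin(a)]);U=np.array([-np.sin(a),np.cos(a)])
s=read_state();p=s["eef_pos"];f=s["force"]-np.array([1,.1,-3.1])
print("t",s["clock"],"tcp",p.round(1),"x,u",(p[:2]@X).round(1),(p[:2]@U).round(1),"F x,u,z",(f[:2]@X).round(1),(f[:2]@U).round(1),f[2].round(1),"rot",s["tool_rot"].round(3),"tq",s["torque"].round(2),"w",round(s["width"],1))
E
python3 st.py
```

```text
t 13.875 tcp [513.6 238.6 117.8] x,u 541.1 -167.4 F x,u,z -0.6 -1.2 -0.2 rot [-1.572 -0.    -1.052] tq [-0.48 -0.5  -0.07] w 49.0
```

It's in: no contact force, with the foot at about 41 mm, below the rim. Lowering on.

Request:
apply_moves:
  targets:
    - [0,0.15,0,0,0,0]
    - [0,0.15,0,0,0,0]
    - [0,0.15,0,0,0,0]
    - [0,0.1,0,0,0,0]
    - [0,0,0,0,0,0]

```text
clock: 14.5
eef_pos: [513.9, 238.7, 95.6]
tool_rot: [-1.571, 0.0, -1.052]
force: [2.9, -1.6, -3.7]
width: 49.0
```

```bash
python3 st.py
```

```text
t 14.5 tcp [513.9 238.7  95.6] x,u 541.3 -167.4 F x,u,z 0.3 -2.6 -0.6 rot [-1.571  0.    -1.052] tq [-0.61 -0.72 -0.12] w 49.0
```

Request:
apply_moves:
  targets:
    - [0.02,0.1,0,0,0,0]
    - [0,0.1,0,0,0,0]
    - [0,0.05,0,0,0,0]
    - [0,0.03,0,0,0,0]
    - [0,0,0,0,0,0]

```text
clock: 15.12
eef_pos: [514.5, 237.9, 85.5]
tool_rot: [-1.571, -0.0, -1.052]
force: [1.2, -4.3, 3.4]
width: 48.6
```

```bash
python3 st.py
```

```text
t 15.125 tcp [514.5 237.9  85.5] x,u 541.2 -168.4 F x,u,z -2.8 -3.4 6.5 rot [-1.571 -0.    -1.052] tq [-0.83 -0.34 -0.05] w 48.6
```

The bottle is on the floor: TCP z 85.5 against an expected 85.2, with a 6.5 N load. I'll relieve the side load, hold, then press.

Request:
apply_moves:
  targets:
    - [0.03,0,0,0,0,0]
    - [0,0,0,0,0,0]
    - [0,0,0,0,0,0]
    - [0,0,0,0,0,0]
    - [0,0.08,0,0,0,0]
    - [0,0.08,0,0,0,0]
    - [0,0.06,0,0,0,0]
    - [0,0,0,0,0,0]

```text
clock: 16.12
eef_pos: [515.2, 237.2, 79.9]
tool_rot: [-1.569, -0.002, -1.052]
force: [-6.1, -7.8, 34.0]
width: 49.0
```

```bash
python3 st.py
```

```text
t 16.125 tcp [515.2 237.2  79.9] x,u 541.3 -169.4 F x,u,z -10.6 -1.0 37.1 rot [-1.569 -0.002 -1.052] tq [-1.37  1.21 -0.03] w 49.0
```

Request:
apply_moves:
  targets:
    - [0,-0.05,-0.02,0,0,0]
    - [0,0,0,0,-0.5,0]
    - [0,0,0,0,-1,0]
    - [0,0,0,0,-1,0]
    - [0,0,0,0,-1,0]
    - [0,0,0,0,0,0]

```text
clock: 16.88
eef_pos: [514.3, 238.1, 80.0]
tool_rot: [-1.568, -0.0, -0.561]
force: [-3.1, -4.0, 17.0]
width: 48.6
```

```bash
python3 st.py
```

```text
t 16.875 tcp [514.3 238.1  80. ] x,u 541.2 -168.1 F x,u,z -5.8 -0.3 20.1 rot [-1.568 -0.    -0.561] tq [-0.51  0.46  0.11] w 48.6
```

Request:
apply_moves:
  targets:
    - [0,0,0,0,-1,0]
    - [0,0,0,0,-1,0]
    - [0,0,0,0,-1,0]
    - [0,0,0,0,-1,0]
    - [0,0,0,0,-0.4,0]
    - [0,0,0,0,0,0]
    - [0,0,0,0,0,0]

```text
clock: 17.75
eef_pos: [514.3, 238.0, 80.0]
tool_rot: [-1.569, -0.002, 0.052]
force: [-1.9, -3.3, 15.0]
width: 48.7
```

```bash
python3 st.py; python3 - <<'E'
from h import *
sd=get_image("side");cv2.imwrite("pics/side9.png",sd[:,:,::-1])
cv2.imwrite("pics/crop9.png",cv2.resize(sd[200:330,150:260],None,fx=4,fy=4,interpolation=cv2.INTER_CUBIC)[:,:,::-1])
E
```

```text
t 17.75 tcp [514.3 238.   80. ] x,u 541.2 -168.2 F x,u,z -4.4 -0.5 18.1 rot [-1.569 -0.002  0.052] tq [-0.5   0.44  0.06] w 48.7
```

View pics/crop9.png

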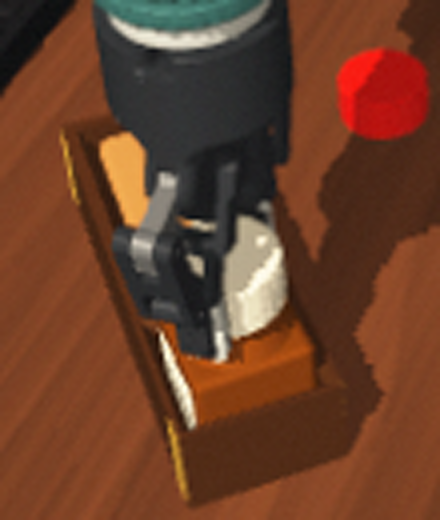

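The bottle is square and deep in the well, and the gripper has turned 63° with the cap still down. Lifting straight up.

Request:
apply_moves:
  targets:
    - [0,-0.1,0,0,0,0]
    - [0,-0.1,0,0,0,0]
    - [0,-0.1,0,0,0,0]
    - [0,-0.15,0,0,0,0]
    - [0,-0.2,0,0,0,0]
    - [0,-0.25,0,0,0,0]
    - [0,-0.3,0,0,0,0]
    - [0,-0.2,0,0,0,0]
    - [0,-0.1,0,0,0,0]
    - [0,0,0,0,0,0]
    - [0,0,0,0,0,0]

```text
clock: 19.18
eef_pos: [514.1, 236.4, 137.8]
tool_rot: [-1.571, 0.001, 0.051]
force: [0.6, -0.1, -0.2]
width: 48.6
```

```bash
python3 st.py; python3 - <<'E'
from h import *
sd=get_image("side");cv2.imwrite("pics/side10.png",sd[:,:,::-1])
t=get_image("top")
a=cv2.resize(sd[160:330,140:265],None,fx=3,fy=3,interpolation=cv2.INTER_CUBIC)
b=cv2.resize(t[100:270,110:250],None,fx=3,fy=3,interpolation=cv2.INTER_CUBIC)
cv2.imwrite("pics/crop10.png",np.hstack([a,b])[:,:,::-1])
E
```

```text
t 19.175 tcp [514.1 236.4 137.8] x,u 539.9 -169.2 F x,u,z -0.4 0.1 2.9 rot [-1.571e+00  1.000e-03  5.100e-02] tq [-0.01  0.   -0.02] w 48.6
```

View pics/crop10.png

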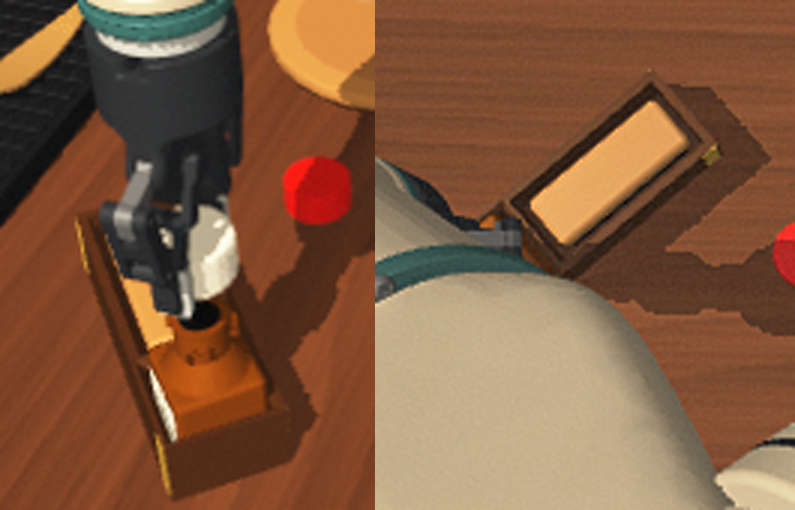

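The cap is off and in the gripper, about 52 mm above its seat. The open neck shows at (200,315), the bottle stands in the well, and the load on the wrist is gone. Handing in.

```bash
python3 -c "
from cell import *
print(finish_job())"
```

```text
the job is handed in; nothing more can be done
None
```

I carried the bottle by its cap from the turntable to the caddy and set it on the floor of the well. I then pressed the cap down (5.6 mm of travel), turned it about 63° anticlockwise and lifted it off. The job was handed in at about 19 s on the clock; `finish_job` gives no verdict.

**Last checks:**
- **Cap:** the gripper is holding it level at 48.6 mm opening, about 52 mm above its seat. The wrist shows only the cap's weight.
- **Bottle:** it looks square and upright in its well, with the neck open. Before I pressed, it touched the floor at TCP z 85.5 mm against an expected 85.2 mm.
- **Brush:** it looked undisturbed in the last pictures.
- **Jar, tin and rubber tips:** I didn't check these in the last pictures. The tin still stood in the picture taken at the lift, the jar was last seen before the grasp, and the arm never came near the tips.

**What disagreed:** the two cameras put the well several millimetres apart. The bottle first caught on the chamfer of the well's mouth. I freed it with small lifts and shifts, guided by the wrist forces and close-up pictures. The press briefly reached about 37 N, so I eased it to about 20 N before twisting.

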